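Turn the spice carousel until the saffron grinder faces front

ROBOT

A 6-joint arm with a two-finger parallel gripper is mounted at the origin on the work surface. World frame = base frame: x ahead of the robot, y to its left, z up, the work surface at z = 0. Lengths are in mm, angles in rad, forces in N, time in s.
With the tool pointing down it reaches from about 300 to 875 mm from the base axis. Payload 6.4 kg.
Tool frame: the origin (TCP) lies at the very end of the fingers, on their centre line; the grasp point (between the pads) lies 19 mm behind it; z points along the fingers, y is the line along which they close (so a half turn about z gives the same grasp; the last joint's range is limited). The gripper opens to 88 mm and grips with 3 to 60 N. Pads are 18 mm wide; open, the fingers measure 123 mm over their backs; the gripper's body (75 mm by 187 mm) begins 45 mm behind the grasp point.
Start: joints at [-1.403, 0.181, 1.607, -0, 1.354, -0.206], TCP at [209.981, -535.303, 213.114] pointing down, gripper open.
Joint ranges: [-2.99, 2.99], [-0.89, 2.07], [0.3, 2.58], [-1.14, 4.28], [0, 2.63], [-3.12, 3.12]. Speed limits (rad/s): [2.57, 2.57, 3.01, 3.14, 3.14, 3.14].

INTERFACE

Orientations are given as a unit quaternion [x, y, z, w].
In Python, from cell import * gives the robot as it stands.
- The arm moves only by the shell command python3 -m jog 'ROWS' [FORCE]. ROWS is a JSON object of lists of equal length, an entry for each row: "xyz": the shift along the tool's x, y, z in mm, a list of three; "delta_rot": the turn, a rotation vector about the tool's x, y, z in degrees, a list of three; "gripper": the finger opening in mm, from 0 to 88.1. A call has 1 to 5 rows; each row is the pose to reach, as a shift and turn from the pose commanded when the call began, along the tool's axes at that moment; what a row does not reach only later rows make up. A row lasts 1/10 s, in which the tool goes at most 50 mm and 8.59 degrees, less where a joint would pass 70% of its speed; a pose out of reach is approached as far as the arm can. A call with a gripper value outside its range is refused whole. The fingers move at their own pace and stop on an object; FORCE is the grip in N (left out, the last holds). Time passes only in rows, so rows that repeat a pose let the fingers close. It gives the time, the measured TCP pose, the force, the opening and the grip force at its end, in the units of the state.
- sense(): the state, without advancing time (a new reading comes with each control period).
- grab_frame(name): name is "side" or "top" or "wrist"; returns a dict with "pixels" (400x640x3 uint8, blue, green, red), "K" (3x3 intrinsics, pixels), "extrinsics" (4x4, takes a point from world to camera coordinates). Camera axes: x right, y down, z forward; pixel columns grow to the right and rows downward; lengths in mm; the calibration is good to about 2 mm. The wrist camera is an equidistant fisheye: a pixel r from the principal point sees the ray r / f radians off the axis. A picture is of the moment at which its call begins. There is no depth.
- job_done(): hands the job in; it is judged then, once.
Trained networks look in the newest picture that a camera, given by its name, has taken for a name from the list of things; names that differ only in an ending like _2 or _b are one class to them, and where a whole thing is asked for, a point or a joint stands for the part that bears it (a point fixed in the world has none). Each returns a list of dicts, best first, with "confidence" (0 to 1); they miss things now and then, are a little off and sometimes report something else, mostly with a low value. They report only what shows in the picture. A call takes as long as a camera call. They do not tell look-alikes from the thing itself.
- spot_in(camera, name): "centre" ([column, row] in pixels, amid what is visible of it).
- masks_of(camera, name): "region" (400x640 bool, what is visible of it) and "centre" ([column, row] in pixels, amid what is visible of it).
The state is a dict: "time": time; "joints": joint angles; "dq": joint speeds; "tau": joint torques, N m; "tcp_pos": TCP position; "orientation": TCP orientation; "wrist_force": force on the tool from outside, world axes, zero at the start; "torque": the same for the moment, N m; "grip_width": finger opening in mm; "grip_force": force on a finger pad.
Only numpy, scipy, OpenCV 4.12 (cv2) and the standard library are available. Lean on these libraries where they do the work, as an engineer would, in place of code of your own. Each camera call takes 0.05 s, during which the arm holds its last target. There are 200 camera calls.

TASK

Turn the wooden spice carousel by pushing at its rim, with a fingertip in one of the rim notches, until the brass saffron grinder with the orange lid stands at the front, in line with the fixed red arrow that sticks out from under the carousel. Do not touch, lift, tip or shift the grinder and the jars that ride on it, and leave everything else on the counter where it is. Then take the hand away and leave the carousel still.

Things in the scene. Friction and masses are not known exactly. Their poses are not given: they have to be found in the camera images.
- carousel_base: Fixed foot: dark steel disc 180 mm across, hidden under the platter, with a flat red tongue (30 mm wide, 6 mm high) along the foot's own -x axis, ending in a red arrow tip about 215 mm from the axis. Origin on the turning axis at counter height (z = 0), z up. Its -x axis is the 'front' and points roughly to the robot's side (within 25 degrees of world -x).
- carousel: Turning platter, brown wood, cork top, 330 mm across, 36 mm thick (20 to 56 mm above the counter). Turns endlessly either way about its vertical axis and stays where left (drag about 1 N at the rim, hardly coasts). Origin on the axis at its underside. Six rim notches, centred at 30, 90, 150, 210, 270, 330 degrees from its own x axis (counter-clockwise from above); lobes between.
- rim_notch (a point): Centre of the notch at 30 degrees, 156 mm from the axis, at platter top height; the other five are alike. Notches are cut right through, from the rim in to 126 mm radius, 69 mm wide at the rim, 44 mm at the inner end; the lobes' upright end faces, 36 mm high, are pushed. Shut fingers about 30 mm thick fit in from above, tips down to 30 mm over the counter.
- grinder: Loose saffron grinder on the platter: brass body 48 mm across, orange lid, 68 mm high; above it a flat steel crank swings freely about its axis (reach 26 mm, dark knob up to 94 mm above the foot). Origin at the centre of its underside, about 62 mm from the carousel's axis on the platter's own -x side, behind a lobe. 0.22 kg.
- jar_red: Loose glass spice jar with a red label and steel lid on the platter, 42 mm across, 66 mm high, about 62 mm from the axis, behind a lobe; origin at the centre of its underside. The three jars may stand in each other's places.
- jar_green: The same jar with a green label and black lid; origin at the centre of its underside.
- jar_white: The same jar with a white label and white lid; origin at the centre of its underside.
- pot: Loose steel pot with a copper bottom and two loop handles, 156 mm across (220 mm over the handles), 100 mm high, on the wooden chopping board at the left; origin at the centre of its underside. Bystander.
- saucer_white: Loose white ceramic saucer, 120 mm across, 16 mm high, on the chopping board; origin at the centre of its underside. Bystander.
- spoon: Loose steel spoon, 170 mm long, on the chopping board; origin in its handle part, underside. Bystander.
- saucer_blue: Loose blue ceramic saucer, 120 mm across, 16 mm high, on the counter at the right; origin at the centre of its underside. Bystander.
- strainer: Loose green plastic strainer bowl, 170 mm across, 65 mm high, with a straight handle out to 186 mm, on the counter at the right; origin at the centre of its underside. Bystander.
Things that resemble listed ones, but are neither listed nor needed, are in the scene too. Leave any blue or purple look-alike of the jar_white alone. What is shaped like the jar_red but blue is not meant.

How it is judged (in metres and radians):
At the end, for the whole second after the job is handed in: The grinder's centre is within 10 mm to either side of the line of the red arrow, on the arrow's side of the axis and at least 45 mm in front of the axis; grinder and jars stand upright (within 0.1 rad); the carousel and grinder are at rest (y of grinder in the frame of carousel_base between -0.01 and 0.01 m and x of grinder in the frame of carousel_base below -0.045 m and angle between each of grinder, jar_red, jar_green, jar_white's own z axis and vertical below 0.1 rad and angular speed of carousel below 0.05 rad/s and linear speed of grinder below 0.01 m/s); the robot touches nothing.
It fails at once if the robot touches the grinder or a jar (over 0.5 N) (contact force between any of the fingers, the arm and grinder above 0.5 N or contact force between any of the fingers, the arm and jar_red above 0.5 N or contact force between any of the fingers, the arm and jar_green above 0.5 N or contact force between any of the fingers, the arm and jar_white above 0.5 N).
It fails at once if the grinder or a jar is lifted more than 15 mm or tipped more than 0.3 rad (height (world z) of any of grinder, jar_red, jar_green, jar_white above 0.071 m or angle between any of grinder, jar_red, jar_green, jar_white's own z axis and vertical above 0.3 rad).
It fails at once if the grinder or a jar slides on the platter, to more than 77 mm or less than 47 mm from the axis (horizontal distance between any of grinder, jar_red, jar_green, jar_white and carousel above 0.077 m or horizontal distance between any of grinder, jar_red, jar_green, jar_white and carousel below 0.047 m).
It fails at once if the pot, strainer, spoon or a saucer is moved by more than 20 mm (distance of any of pot, saucer_white, spoon, saucer_blue, strainer from where it was at the start of the episode above 0.02 m).
It also fails if it takes over 58 s, if anything falls off the work surface, if the arm or the gripper's body presses on something with over 40 N, if the wrist force passes 120 N, or if a joint passes its speed limit or range.

## Working session

There is one attempt and no reset: what is moved stays moved. The work goes in short steps, Python scripts to look and compute and a shell command to move; the robot and the scene stay as the last step left them, time stands still between calls to the robot, and variables do not carry over. Pictures are saved under pics/ and viewed, at most 10 in all, crops included, and the job is handed in when it is done.

```bash
mkdir -p pics
cat > h.py <<'E'
from cell import *
import numpy as np, cv2
def ray(f,uv):
    K=np.array(f["K"]);E=np.array(f["extrinsics"]);R,t=E[:3,:3],E[:3,3]
    d=np.linalg.inv(K)@np.array([uv[0],uv[1],1.]);return -R.T@t,R.T@d
def atz(f,uv,z):
    c,d=ray(f,uv);return c+d*(z-c[2])/d[2]
def proj(f,p):
    E=np.array(f["extrinsics"]);q=E[:3,:3]@np.array(p,float)+E[:3,3];q=np.array(f["K"])@q;return q[:2]/q[2]
E
python3 - <<'E'
from h import *
f=grab_frame("top");cv2.imwrite("pics/top1.png",f["pixels"])
Z=dict(carousel=56,grinder=100,carousel_base=6,rim_notch=56,jar_red=122,jar_green=122,jar_white=122,pot=100,strainer=60)
for n,z in Z.items():
    for m in masks_of("top",n)[:3]:
        print(n,round(m["confidence"],2),np.round(m["centre"]),np.round(atz(f,m["centre"],z)),m["region"].sum())
s=sense();print(s["time"],s["tcp_pos"],s["orientation"],np.round(ray(f,(320,200)),2))
E
```

```text
carousel 0.95 [334. 177.] [597.   8.  56.] 6431
grinder 0.64 [319. 158.] [649.  55. 100.] 261
carousel_base 0.75 [467. 158.] [ 662. -425.    6.] 2378
carousel_base 0.51 [316. 238.] [412.  70.   6.] 165
rim_notch 0.83 [334. 176.] [600.   9.  56.] 6542
jar_red 0.65 [254. 194.] [539. 249. 122.] 180
jar_red 0.47 [312. 178.] [585.  78. 122.] 156
jar_red 0.17 [316. 237.] [410.  66. 122.] 152
jar_green 0.52 [353. 172.] [600. -44. 122.] 163
jar_white 0.61 [322. 192.] [542.  47. 122.] 169
jar_white 0.56 [297. 258.] [350. 123. 122.] 155
jar_white 0.55 [260. 166.] [622. 230. 122.] 177
pot 0.86 [180. 180.] [589. 473. 100.] 2736
strainer 0.63 [467. 162.] [ 636. -406.   60.] 2402
0.5 [ 209.98117649 -535.26195878  213.07660531] [ 9.82584990e-01  1.85813708e-01  5.39157438e-06 -5.80264883e-05] [[ 3.63510e+02  5.88900e+01  1.42794e+03]
 [ 1.20000e-01 -0.00000e+00 -9.90000e-01]]
```

View pics/top1.png

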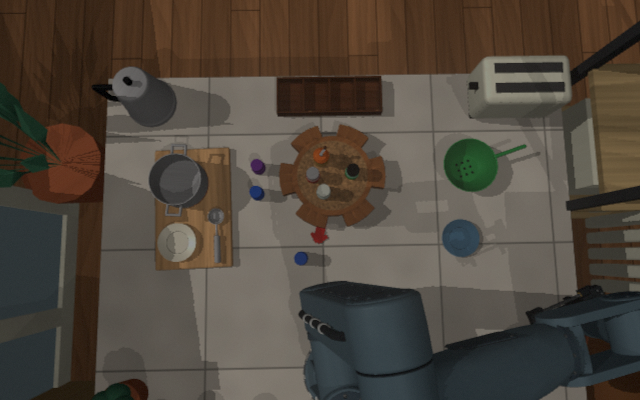

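The top view shows the carousel at about (334,177), with the orange grinder at (320,157) and the red arrow tip at (318,236). The jars ride at (312,174), (323,191) and (353,170). Blue and purple look-alikes stand to the left and in front. Next I'll fit the axis, the arrow and the notch phase.

```bash
cat >> h.py <<'E'
from scipy.optimize import minimize
def platter(c,ph,z):  # outline, ph = grinder direction (own 180 deg)
    P=[]
    for k in range(6):
        a=ph+np.radians(30+60*k)
        h1=np.arcsin(34.5/165);h2=np.arcsin(22/126)
        prev=a-np.radians(60)+h1
        P+=[(165,t) for t in np.linspace(prev,a-h1,8)]+[(126,a-h2),(126,a+h2)]
    return np.array([[c[0]+r*np.cos(t),c[1]+r*np.sin(t),z] for r,t in P])
def fitplatter(f,m,c0,ph0):
    S=4;big=cv2.resize(m.astype(np.uint8),None,fx=S,fy=S,interpolation=cv2.INTER_LINEAR_EXACT)
    def cost(v):
        im=np.zeros_like(big)
        for z in (56,38,20): cv2.fillPoly(im,[np.int32([(proj(f,p)+.5)*S for p in platter(v[:2]*10,v[2]*.1,z)])],1)
        return -(im&big).sum()/(im|big).sum()
    best=min((minimize(cost,[c0[0]/10,c0[1]/10,(ph0+d)*10],method="Nelder-Mead",options=dict(initial_simplex=np.array([c0[0]/10,c0[1]/10,(ph0+d)*10])+np.array([[0,0,0],[1,0,0],[0,1,0],[0,0,1]]))) for d in (-.25,0,.25)),key=lambda r:r.fun)
    return best.x[:2]*10,best.x[2]*.1,best.fun
E
python3 - <<'E'
from h import *
f=grab_frame("top");im=f["pixels"]
m=masks_of("top","carousel")[0]["region"]
for n in("grinder","jar_red","jar_white","jar_green"):
    for q in masks_of("top",n)[:2]:
        if 285<q["centre"][0]<385 and q["centre"][1]<225: m=m|q["region"]
m=cv2.morphologyEx(m.astype(np.uint8),cv2.MORPH_CLOSE,np.ones((5,5)))
c,ph,q=fitplatter(f,m,(597,8),np.radians(42))
print("axis",c,"grinder dir by notches (mod 60)",np.degrees(ph),q)
hsv=cv2.cvtColor(im,cv2.COLOR_BGR2HSV)
red=((hsv[...,0]<6)|(hsv[...,0]>174))&(hsv[...,1]>150)&(hsv[...,2]>70);red[:222]=0;red[255:]=0;red[:,:295]=0;red[:,345:]=0
v,u=np.nonzero(red);p=atz(f,(u.mean(),v.mean()),6);print("red",u.mean(),v.mean(),len(u),p,np.degrees(np.arctan2(p[1]-c[1],p[0]-c[0])))
g=(hsv[...,0]<14)&(hsv[...,0]>3)&(hsv[...,1]>190)&(hsv[...,2]>110);g[:145]=0;g[172:]=0;g[:,:305]=0;g[:,335:]=0
v,u=np.nonzero(g);p=atz(f,(u.mean(),v.mean()),118);d=p[:2]-c;print("lid",u.mean(),v.mean(),len(u),p,np.hypot(*d),np.degrees(np.arctan2(d[1],d[0])))
o=cv2.resize(im[115:255,270:400],None,fx=4,fy=4,interpolation=cv2.INTER_CUBIC)
poly=np.int32([(proj(f,x)-[270,115]+.5)*4 for x in platter(c,ph,56)]);cv2.polylines(o,[poly],True,(255,255,0),1)
cv2.imwrite("pics/crop.png",o)
s=grab_frame("side");cv2.imwrite("pics/side1.png",s["pixels"])
E
```

```text
axis [ 637. -352.] grinder dir by notches (mod 60) 96.43099053742806 0.0
red 319.0126582278481 234.86075949367088 158 [421.12331286  59.11928743   6.        ] 117.70374018236177
lid 317.75 155.88888888888889 72 [651.13497316  58.97109122 118.        ] 411.21409908738065 88.03014080087446h.py:24: RuntimeWarning: overflow encountered in scalar negative
  return -(im&big).sum()/(im|big).sum()
```

View pics/crop.png

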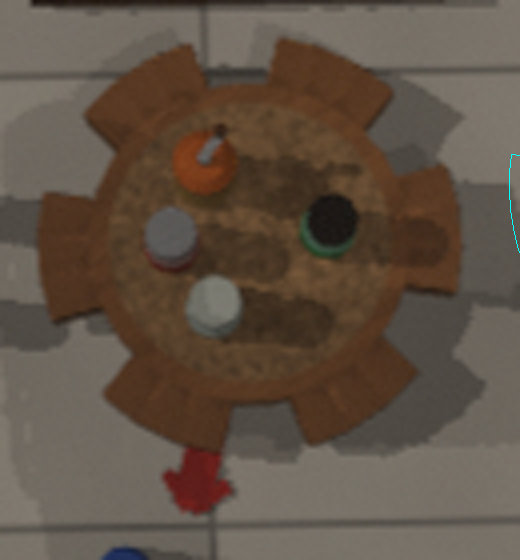

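View pics/side1.png

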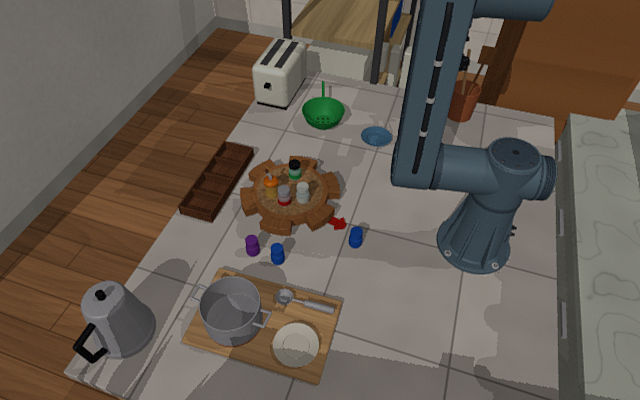

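The crop shows six lobes with clear notches, the grinder behind the upper-left lobe (crop 205,160) and the arrow at the lower left (crop 197,480). The side view confirms there's free space around the front rim, with only low jars nearby. The fit failed on an unsigned overflow, so I'll fix that and repeat it.

```bash
sed -i 's/return -(im&big).sum()\/(im|big).sum()/return -float((im\&big).sum())\/float((im|big).sum())/' h.py
cat > meas.py <<'E'
from h import *
def run(ph0,c0=(597,8),name=None):
    f=grab_frame("top");im=f["pixels"];hsv=cv2.cvtColor(im,cv2.COLOR_BGR2HSV)
    m=masks_of("top","carousel")[0]["region"]
    for n in("grinder","jar_red","jar_white","jar_green"):
        for q in masks_of("top",n)[:2]:
            if 290<q["centre"][0]<380 and q["centre"][1]<222: m=m|q["region"]
    m=cv2.morphologyEx(m.astype(np.uint8),cv2.MORPH_CLOSE,np.ones((5,5)))
    c,ph,q=fitplatter(f,m,c0,np.radians(ph0));print("axis",c.round(1),"lobe dir",np.degrees(ph).round(1),"IoU",-q)
    if name:
        o=cv2.resize(im[115:255,270:400],None,fx=4,fy=4,interpolation=cv2.INTER_CUBIC)
        cv2.polylines(o,[np.int32([(proj(f,x)-[270,115]+.5)*4 for x in platter(c,ph,56)])],True,(255,255,0),1);cv2.imwrite(name,o)
    for nm,k,z in(("red",((hsv[...,0]<6)|(hsv[...,0]>174))&(hsv[...,1]>150)&(hsv[...,2]>70),6),("lid",(hsv[...,0]<14)&(hsv[...,0]>3)&(hsv[...,1]>190)&(hsv[...,2]>90),118)):
        k=k.copy();box=(222,255,295,345) if z==6 else (130,222,290,385)
        w=np.zeros_like(k);w[box[0]:box[1],box[2]:box[3]]=1;k&=w
        v,u=np.nonzero(k);p=atz(f,(u.mean(),v.mean()),z);d=p[:2]-c
        print(nm,len(u),p.round(1),"r",np.hypot(*d).round(1),"deg",np.degrees(np.arctan2(d[1],d[0])).round(1))
E
python3 -c "
from meas import *
run(42,name='pics/fit1.png')
c,ph=np.array([597,8]),0"
```

```text
axis [603.9  17.1] lobe dir 33.2 IoU 0.9790432537975312
red 159 [421.   59.2   6. ] r 187.6 deg 167.0
lid 113 [650.7  55.  118. ] r 60.2 deg 39.0
```

View pics/fit1.png

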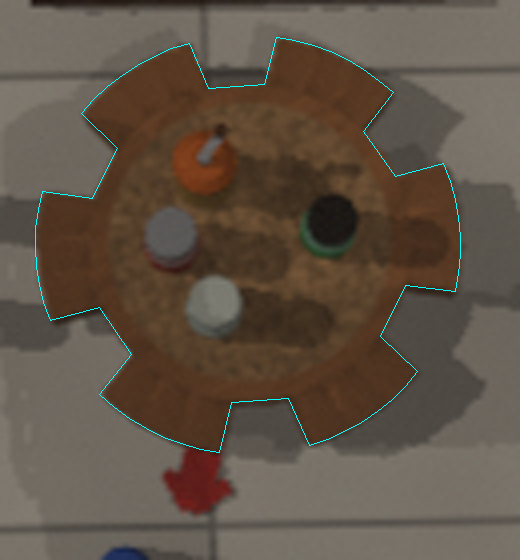

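```bash
python3 -m jog '{"xyz":[[0,0,0],[0,0,0]],"delta_rot":[[0,0,5],[0,0,8]],"gripper":[0,0]}'
```

```text
time: 1.35
tcp_pos: [210.0, -535.3, 213.1]
orientation: [0.993, 0.115, -0.0, -0.0]
wrist_force: [0.2, 0.0, -0.5]
grip_width: 74.4
grip_force: 0.0
```

The fit is very good, IoU 0.98, with the drawn outline sitting on the platter. The axis is at (604,17), the arrow is at 167° and the grinder at about 33–39°. That means roughly 130° counter-clockwise. I'll use the notch at 123°, with the tool x axis pointing at the axis of the platter.

```bash
cat > to.py <<'E'
import sys
from h import *
from scipy.spatial.transform import Rotation as R
x,y,z,yaw=map(float,sys.argv[1:]);s=sense();r=R.from_quat(s["orientation"])
t=R.from_quat([np.cos(np.radians(yaw/2)),np.sin(np.radians(yaw/2)),0,0])
print(s["time"],s["tcp_pos"].round(1) if hasattr(s["tcp_pos"],"round") else s["tcp_pos"],"shift",r.inv().apply(np.array([x,y,z])-s["tcp_pos"]).round(1),"rot",np.degrees((r.inv()*t).as_rotvec()).round(1),"q",np.round(s["joints"],2))
E
python3 -m jog '{"xyz":[[30,-39,0],[61,-79,0],[92,-118,0],[123,-158,0],[154,-197,0]],"delta_rot":[[0,0,8],[0,0,16],[0,0,24],[0,0,32],[0,0,40]],"gripper":[0,0,0,0,0]}'; python3 to.py 523 141 213 -57
```

```text
time: 1.85
tcp_pos: [313.3, -309.0, 213.2]
orientation: [0.973, -0.23, 0.0, 0.0]
wrist_force: [0.6, -0.7, 0.4]
grip_width: 34.2
grip_force: 0.0
1.85 [ 313.3 -309.   213.2] shift [-1.360e+01 -4.963e+02  2.000e-01] rot [-0.  -0.  30.4] q [-1.05 -0.14  1.93  0.    1.35  0.98]
```

```bash
python3 -m jog '{"xyz":[[-1,-49,0],[-3,-98,0],[-4,-147,0],[-5,-196,0],[-7,-245,0]],"delta_rot":[[0,0,6],[0,0,12],[0,0,18],[0,0,24],[0,0,30]],"gripper":[0,0,0,0,0]}'; python3 to.py 523 141 213 -57
```

```text
time: 2.35
tcp_pos: [414.6, -88.3, 213.6]
orientation: [0.882, -0.471, 0.001, -0.0]
wrist_force: [0.8, -0.4, -0.1]
grip_width: 0.6
grip_force: 0.0
2.35 [414.6 -88.3 213.6] shift [-130.2 -217.7    0.6] rot [-0.  -0.1  0.8] q [-0.49 -0.18  1.96  0.    1.35  2.06]
```

```bash
python3 -m jog '{"xyz":[[-24,-40,0],[-48,-80,0],[-72,-120,0],[-96,-160,0],[-120,-200,0]],"delta_rot":[[0,0,0],[0,0,0],[0,0,0],[0,0,0],[0,0,0]],"gripper":[0,0,0,0,0]}' >/dev/null;  python3 -m jog '{"xyz":[[-10,-17,0],[-10,-17,0]],"delta_rot":[[0,0,0],[0,0,0]],"gripper":[0,0]}' ; python3 to.py 523 141 213 -57
```

```text
time: 3.05
tcp_pos: [521.3, 141.5, 212.9]
orientation: [0.884, -0.467, -0.0, -0.0]
wrist_force: [0.3, 0.6, 0.1]
grip_width: 0.4
grip_force: 0.0
3.05 [521.3 141.5 212.9] shift [ 1.4 -1.1 -0.1] rot [-0.   0.   1.3] q [0.04 0.1  1.69 0.   1.34 2.59]
```

```bash
python3 -m jog '{"xyz":[[0,0,35],[1,0,70],[1,0,105],[1,-1,140],[1,-1,140]],"delta_rot":[[0,0,1],[0,0,1],[0,0,1],[0,0,1],[0,0,1]],"gripper":[0,0,0,0,0]}'; python3 to.py 523 141 38 -57
python3 - <<'E'
from h import *
a=grab_frame("side")["pixels"][130:270,210:380];b=grab_frame("wrist")["pixels"]
cv2.imwrite("pics/w.png",np.vstack([cv2.resize(a,(420,346)),cv2.resize(b,(400,250))[:, :400] if 0 else cv2.copyMakeBorder(cv2.resize(b,(400,250)),0,0,0,20,0)]))
E
```

```text
time: 3.55
tcp_pos: [517.8, 137.5, 68.6]
orientation: [0.879, -0.477, -0.004, 0.003]
wrist_force: [-0.2, 0.8, -0.8]
grip_width: 0.3
grip_force: 0.0
3.55 [517.8 137.5  68.6] shift [ 0.1 -6.5 30.5] rot [0.5 0.3 0. ] q [ 0.04  0.28  1.81 -0.    1.06  2.6 ]
```

View pics/w.png

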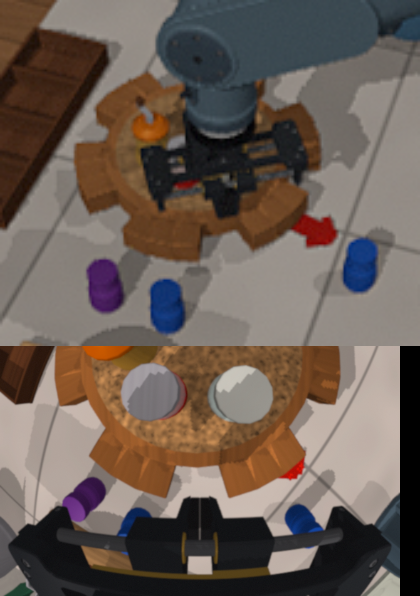

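The side and wrist views show the closed fingers over the gap between two lobes (wrist view 200,470), clear of the jars. I'll lower into it.

```bash
python3 -m jog '{"xyz":[[0,0,0],[0,0,15],[0,0,33],[0,0,33]],"delta_rot":[[0,0,0],[0,0,0],[0,0,0],[0,0,0]],"gripper":[0,0,0,0]}'; python3 to.py 523 141 38 -57
python3 - <<'E'
import numpy as np
r=148.
for n in (2,3):
  print(n,[(round(r*(1-np.cos(np.radians(n*k))),1),round(-r*np.sin(np.radians(n*k)),1)) for k in range(1,6)])
E
```

```text
time: 4.05
tcp_pos: [520.8, 138.7, 38.6]
orientation: [0.879, -0.477, -0.001, 0.001]
wrist_force: [-0.3, -0.5, 0.6]
grip_width: 0.3
grip_force: 0.0
4.05 [520.8 138.7  38.6] shift [-0.7 -3.1  0.6] rot [0.1 0.1 0.1] q [ 0.04  0.33  1.82 -0.    1.    2.6 ]
2 [(np.float64(0.1), np.float64(-5.2)), (np.float64(0.4), np.float64(-10.3)), (np.float64(0.8), np.float64(-15.5)), (np.float64(1.4), np.float64(-20.6)), (np.float64(2.2), np.float64(-25.7))]
3 [(np.float64(0.2), np.float64(-7.7)), (np.float64(0.8), np.float64(-15.5)), (np.float64(1.8), np.float64(-23.2)), (np.float64(3.2), np.float64(-30.8)), (np.float64(5.0), np.float64(-38.3))]
```

The fingers are in the notch. A counter-clockwise push is tool +y with a turn about −z. I'll start gently.

```bash
python3 -m jog '{"xyz":[[0.1,5.2,0],[0.4,10.3,0],[0.8,15.5,0],[1.4,20.6,0],[2.2,25.7,0]],"delta_rot":[[0,0,-2],[0,0,-4],[0,0,-6],[0,0,-8],[0,0,-10]],"gripper":[0,0,0,0,0]}'; python3 -m jog '{"xyz":[[0.1,5.2,0],[0.4,10.3,0],[0.8,15.5,0],[1.4,20.6,0],[2.2,25.7,0]],"delta_rot":[[0,0,-2],[0,0,-4],[0,0,-6],[0,0,-8],[0,0,-10]],"gripper":[0,0,0,0,0]}'
python3 - <<'E'
from meas import *
s=sense();p=np.array(s["tcp_pos"])[:2]-[603.9,17.1];print("finger r",np.hypot(*p),"phi",np.degrees(np.arctan2(p[1],p[0])),"yaw",np.degrees(2*np.arctan2(s["orientation"][1],s["orientation"][0])))
run(46,c0=(604,17))
E
```

```text
time: 4.55
tcp_pos: [502.4, 122.9, 41.1]
orientation: [0.918, -0.397, 0.001, -0.0]
wrist_force: [-0.3, -0.8, -0.3]
grip_width: 0.4
grip_force: 0.0
time: 5.05
tcp_pos: [485.2, 103.7, 41.1]
orientation: [0.949, -0.316, 0.001, -0.0]
wrist_force: [0.2, 0.6, 0.6]
grip_width: -0.0
grip_force: 0.0
finger r 146.9157467705569 phi 143.87916376832533 yaw -36.84189772366219
axis [604.9  16. ] lobe dir 33.1 IoU 0.8025697196445714
red 38 [417.2  71.6   6. ] r 195.8 deg 163.5
lid 112 [650.6  55.  118. ] r 60.0 deg 40.5
```

Run:
```python
from h import *
a=grab_frame("side")["pixels"][130:270,210:380];b=grab_frame("top")["pixels"][115:255,270:400]
cv2.imwrite("pics/p2.png",np.hstack([cv2.resize(a,(420,346)),cv2.resize(b,(322,346))]));s=sense();print(s["time"],s["wrist_force"],s["tcp_pos"])
```

```text
5.45 [-0.14966017  0.95284731 -1.51594671] [484.92119084 103.97485445  40.33586607]
```

View pics/p2.png

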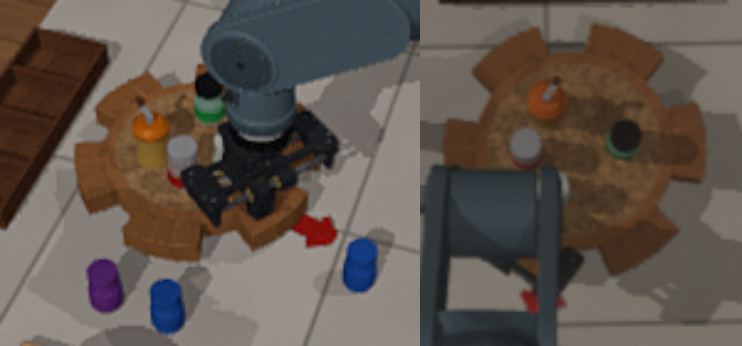

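The hand has moved on over the front lobe, seen at (265,190) in the side part, and the platter has not turned. I'll check the heights by projecting the platter model and the TCP into the side view.

Run:
```python
from h import *
f=grab_frame("side");x0,y0,S=225,140,6
o=cv2.resize(f["pixels"][140:235,225:357],None,fx=S,fy=S,interpolation=cv2.INTER_CUBIC)
T=lambda p:np.int32((proj(f,p)-[x0,y0]+.5)*S)
for z,c in((56,(255,255,0)),(20,(0,255,0))): cv2.polylines(o,[np.int32([T(p) for p in platter((604,17),np.radians(33.2),z)])],True,c,1)
s=sense();p=np.array(s["tcp_pos"]);cv2.circle(o,tuple(map(int,T(p))),5,(255,0,255),2);cv2.line(o,tuple(map(int,T(p))),tuple(map(int,T(p+[0,0,64]))),(255,0,255),1)
cv2.imwrite("pics/p3.png",o);print(p,s["orientation"],s["wrist_force"])
```

```text
[484.8251188  103.94481232  40.23659513] [ 9.48481696e-01 -3.16831909e-01  1.10278106e-04 -3.35183604e-05] [ 0.40292198 -0.78418452  0.05385316]
```

View pics/p3.png

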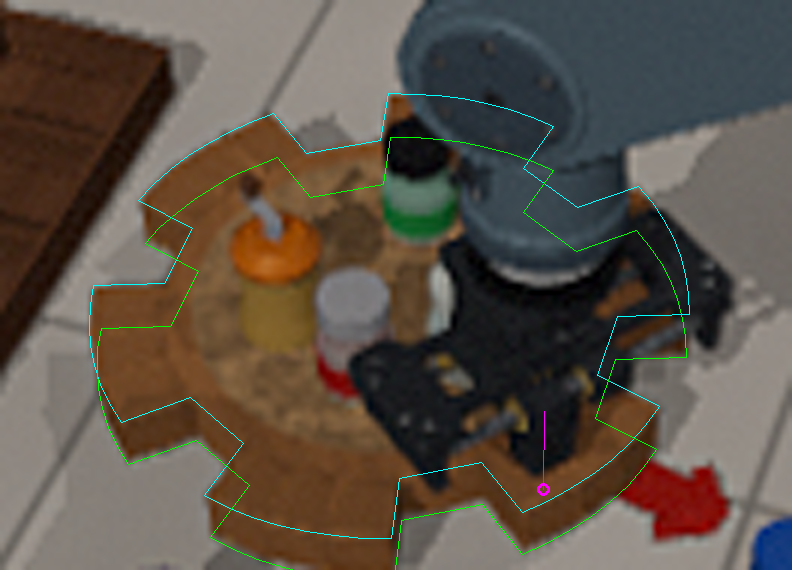

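Run:
```python
from h import *
f=grab_frame("side")
for z in(40,60,68.6,80,90): print(z,(proj(f,(517.8,137.5,z))-[210,130])*[420/170,346/140],(proj(f,(484.9,104,z))-[210,130])*[420/170,346/140])
a=cv2.imread("pics/w.png")[100:260,140:330];b=cv2.imread("pics/p2.png")[100:260,160:350]
cv2.imwrite("pics/cmp.png",cv2.resize(np.hstack([a,b]),None,fx=2,fy=2))
```

```text
40 [226.60850341 238.43665137] [259.7004652  225.42267023]
60 [226.34410759 228.67222688] [259.80141804 215.61003467]
68.6 [226.22860902 224.40673932] [259.84551153 211.32413896]
80 [226.07379241 218.68919396] [259.90460894 205.57986018]
90 [225.93635258 213.61339225] [259.95706704 200.4809226 ]
```

View pics/cmp.png

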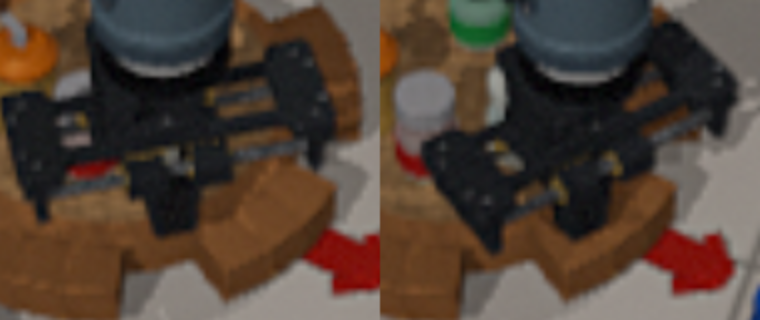

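In the comparison, left at a reading of 68 and right at 40, the fingertip shows at (175,235) and (580,237). That puts it about 15 mm higher than the reported TCP, so it passed over the lobe top instead of pushing it. I'll lift, go back over the notch and go in deeper.

```bash
python3 -m jog '{"xyz":[[0,0,-30],[0.6,-12.8,-30],[2.2,-25.5,-30],[5,-38,-30],[8.9,-50.3,-30]],"delta_rot":[[0,0,0],[0,0,5],[0,0,10],[0,0,15],[0,0,20]],"gripper":[0,0,0,0,0]}'; python3 -m jog '{"xyz":[[0,0,0],[0,0,0],[0,0,15],[0,0,30],[0,0,40]],"delta_rot":[[0,0,0],[0,0,0],[0,0,0],[0,0,0],[0,0,0]],"gripper":[0,0,0,0,0]}' ;python3 -m jog '{"xyz":[[0,0,0],[0,0,0]],"delta_rot":[[0,0,0],[0,0,0]],"gripper":[0,0]}'
python3 - <<'E'
from meas import *
s=sense();p=np.array(s["tcp_pos"])[:2]-[603.9,17.1];print("finger r",np.hypot(*p),"phi",np.degrees(np.arctan2(p[1],p[0])),"yaw",np.degrees(2*np.arctan2(s["orientation"][1],s["orientation"][0])),s["grip_width"])
run(33,c0=(604,17))
E
```

```text
time: 6.05
tcp_pos: [522.3, 139.2, 70.1]
orientation: [0.878, -0.478, -0.0, -0.0]
wrist_force: [-0.1, -0.3, 0.8]
grip_width: 0.6
grip_force: 0.0
time: 6.55
tcp_pos: [520.3, 138.4, 27.8]
orientation: [0.879, -0.477, -0.001, 0.001]
wrist_force: [-0.3, -0.3, 0.1]
grip_width: 0.3
grip_force: 0.0
time: 6.75
tcp_pos: [521.4, 138.6, 29.5]
orientation: [0.879, -0.477, -0.001, 0.0]
wrist_force: [0.8, -0.4, 0.8]
grip_width: 0.7
grip_force: 0.0
finger r 146.80449500594213 phi 124.17020646099037 yaw -56.93618244818585 0.662937543191316
axis [604.1  16.8] lobe dir 33.1 IoU 0.7963852740713879
red 159 [421.3  58.9   6. ] r 187.6 deg 167.0
lid 120 [650.2  54.  118. ] r 59.3 deg 38.9
```

```bash
python3 -m jog '{"xyz":[[0,0,5],[0.1,5.2,5],[0.4,10.3,5],[0.8,15.5,5],[1.4,20.6,5]],"delta_rot":[[0,0,0],[0,0,-2],[0,0,-4],[0,0,-6],[0,0,-8]],"gripper":[0,0,0,0,0]}'; python3 -m jog '{"xyz":[[0.1,5.2,0],[0.4,10.3,0],[0.8,15.5,0]],"delta_rot":[[0,0,-2],[0,0,-4],[0,0,-6]],"gripper":[0,0,0]}'
python3 - <<'E'
from meas import *
s=sense();p=np.array(s["tcp_pos"])[:2]-[603.9,17.1];print("finger r",np.hypot(*p),"phi",np.degrees(np.arctan2(p[1],p[0])))
run(40,c0=(604,17))
E
```

```text
time: 7.55
tcp_pos: [505.5, 126.3, 25.0]
orientation: [0.911, -0.414, 0.0, -0.0]
wrist_force: [0.9, -0.1, 0.1]
grip_width: 0.5
grip_force: 0.4
time: 7.85
tcp_pos: [494.4, 115.5, 25.0]
orientation: [0.931, -0.365, 0.0, -0.0]
wrist_force: [1.0, 0.9, -0.2]
grip_width: 0.4
grip_force: 0.4
finger r 147.21073945718535 phi 138.0759952127767
axis [604.7  16.3] lobe dir 42.4 IoU 0.7776692628854652
red 48 [418.2  46.7   6. ] r 189.0 deg 170.8
lid 111 [644.   62.2 118. ] r 60.4 deg 49.4
```

It's engaged now: the platter turned about 9°, with finger contact as predicted. I'll carry on at 3° per row. In the tool frame the rows are the same for each call.

```bash
python3 -m jog '{"xyz":[[0.2,7.7,0],[0.8,15.5,0],[1.8,23.2,0],[3.2,30.8,0],[5,38.3,0]],"delta_rot":[[0,0,-3],[0,0,-6],[0,0,-9],[0,0,-12],[0,0,-15]],"gripper":[0,0,0,0,0]}'; python3 -m jog '{"xyz":[[0.2,7.7,0],[0.8,15.5,0],[1.8,23.2,0],[3.2,30.8,0],[5,38.3,0]],"delta_rot":[[0,0,-3],[0,0,-6],[0,0,-9],[0,0,-12],[0,0,-15]],"gripper":[0,0,0,0,0]}'
python3 - <<'E'
from meas import *
s=sense();p=np.array(s["tcp_pos"])[:2]-[603.9,17.1];print("finger r",np.hypot(*p),"phi",np.degrees(np.arctan2(p[1],p[0])),"yaw",np.degrees(2*np.arctan2(s["orientation"][1],s["orientation"][0])))
run(72,c0=(604,17))
E
```

```text
time: 8.65
tcp_pos: [472.4, 84.0, 25.4]
orientation: [0.971, -0.24, 0.001, -0.0]
wrist_force: [0.9, 0.4, 0.4]
grip_width: 0.5
grip_force: 0.5
time: 9.15
tcp_pos: [459.0, 47.8, 25.4]
orientation: [0.994, -0.112, 0.001, -0.0]
wrist_force: [1.2, 1.0, 1.6]
grip_width: 0.3
grip_force: 0.5
finger r 148.15123045671731 phi 168.05551976831532 yaw -12.832844829693487
axis [605.   17.3] lobe dir 72.3 IoU 0.7582895884414751
red 127 [416.4  60.4   6. ] r 193.5 deg 167.1
lid 74 [617.6  83.2 118. ] r 67.0 deg 79.2
```

```bash
for i in 1; do python3 -m jog '{"xyz":[[0.2,7.7,0],[0.8,15.5,0],[1.8,23.2,0],[3.2,30.8,0],[5,38.3,0]],"delta_rot":[[0,0,-3],[0,0,-6],[0,0,-9],[0,0,-12],[0,0,-15]],"gripper":[0,0,0,0,0]}'; python3 -m jog '{"xyz":[[0.2,7.7,0],[0.8,15.5,0],[1.8,23.2,0],[3.2,30.8,0],[5,38.3,0]],"delta_rot":[[0,0,-3],[0,0,-6],[0,0,-9],[0,0,-12],[0,0,-15]],"gripper":[0,0,0,0,0]}'; python3 -m jog '{"xyz":[[0.2,7.7,0],[0.8,15.5,0],[1.8,23.2,0],[3.2,30.8,0],[5,38.3,0]],"delta_rot":[[0,0,-3],[0,0,-6],[0,0,-9],[0,0,-12],[0,0,-15]],"gripper":[0,0,0,0,0]}'; done
python3 - <<'E'
from meas import *
s=sense();p=np.array(s["tcp_pos"])[:2]-[603.9,17.1];print("finger r",np.hypot(*p),"phi",np.degrees(np.arctan2(p[1],p[0]))%360,"yaw",np.degrees(2*np.arctan2(s["orientation"][1],s["orientation"][0])),np.round(s["joints"],2))
run(117,c0=(604,17))
E
```

```text
time: 9.95
tcp_pos: [454.7, 9.7, 25.1]
orientation: [1.0, 0.019, 0.0, -0.0]
wrist_force: [0.8, 1.3, 0.1]
grip_width: 0.3
grip_force: 0.4
time: 10.45
tcp_pos: [461.1, -28.4, 25.1]
orientation: [0.989, 0.149, -0.0, -0.0]
wrist_force: [0.3, 1.3, -0.1]
grip_width: 0.5
grip_force: 0.4
time: 10.95
tcp_pos: [477.1, -63.5, 25.0]
orientation: [0.961, 0.277, -0.0, -0.0]
wrist_force: [0.2, 1.0, 0.6]
grip_width: 0.4
grip_force: 0.4
finger r 150.24608210221012 phi 212.4420071365226 yaw 32.16072393586372 [-0.38  0.24  1.97  0.    0.93  0.63]
axis [657.1  10.9] lobe dir 104.4 IoU 0.07214926775660373
red 163 [421.5  59.3   6. ] r 240.5 deg 168.4
lid 68 [569.8  75.4 118. ] r 108.5 deg 143.6
```

```bash
python3 -m jog '{"xyz":[[0.4,7.7,0],[1.2,15.5,0],[2.4,23.2,0],[4,30.8,0],[6,38.3,0]],"delta_rot":[[0,0,-3],[0,0,-6],[0,0,-9],[0,0,-12],[0,0,-15]],"gripper":[0,0,0,0,0]}'; python3 -m jog '{"xyz":[[0.2,7.7,0],[0.8,15.5,0],[1.8,23.2,0],[3.2,30.8,0],[5,38.3,0]],"delta_rot":[[0,0,-3],[0,0,-6],[0,0,-9],[0,0,-12],[0,0,-15]],"gripper":[0,0,0,0,0]}'; python3 -m jog '{"xyz":[[0,5.2,0],[0.4,10.3,0],[0.4,10.3,0],[0.4,10.3,0]],"delta_rot":[[0,0,-2],[0,0,-4],[0,0,-4],[0,0,-4]],"gripper":[0,0,0,0]}'
python3 - <<'E'
from meas import *
s=sense();p=np.array(s["tcp_pos"])[:2]-[603.9,17.1];print("finger r",np.hypot(*p),"phi",np.degrees(np.arctan2(p[1],p[0]))%360,"yaw",np.degrees(2*np.arctan2(s["orientation"][1],s["orientation"][0])),np.round(s["joints"],2))
run(151,c0=(604,17),name="pics/t4.png")
for n in ("grinder",):
    f=grab_frame("side");ms=masks_of("side",n);print([(m["confidence"],m["centre"]) for m in ms[:2]])
E
```

```text
time: 11.75
tcp_pos: [501.8, -92.7, 24.8]
orientation: [0.917, 0.4, -0.001, -0.001]
wrist_force: [-1.0, -0.2, -0.7]
grip_width: 0.3
grip_force: 0.5
time: 12.25
tcp_pos: [533.4, -115.2, 24.8]
orientation: [0.856, 0.516, -0.001, -0.001]
wrist_force: [-1.6, -0.7, -1.2]
grip_width: 0.5
grip_force: 0.5
time: 12.65
tcp_pos: [543.0, -119.6, 25.0]
orientation: [0.839, 0.545, -0.0, -0.0]
wrist_force: [-0.3, -0.6, -1.4]
grip_width: 0.3
grip_force: 0.0
finger r 149.68508317585798 phi 245.98903685308073 yaw 65.99801913431088 [-0.43  0.38  1.78  0.    0.98 -0.01]
axis [603.   17.7] lobe dir 151.2 IoU 0.8270763266455706
red 168 [422.6  58.7   6. ] r 184.9 deg 167.2
lid 87 [549.8  46.8 118. ] r 60.6 deg 151.3
[(0.23, [378.2, 133.5])]
```

View pics/t4.png

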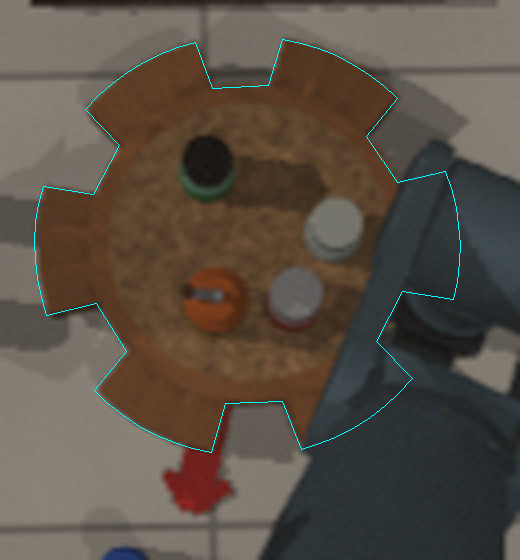

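The top view shows the grinder at (324,190), just short of the arrow line, and the outline fits at 151°. Combining the lid and lobe readings, about 14.5° remains.

```bash
python3 -m jog '{"xyz":[[0.2,7.7,0],[0.8,15.5,0],[1.8,23.2,0],[3.2,30.8,0],[4.7,37.3,0]],"delta_rot":[[0,0,-3],[0,0,-6],[0,0,-9],[0,0,-12],[0,0,-14.5]],"gripper":[0,0,0,0,0]}'; python3 -m jog '{"xyz":[[0,0,0],[0,0,0],[0,0,0],[0,-5,0],[0,-9,0]],"delta_rot":[[0,0,0],[0,0,0],[0,0,0],[0,0,0],[0,0,0]],"gripper":[0,0,0,0,0]}';  python3 - <<'E'
from meas import *
s=sense();p=np.array(s["tcp_pos"])[:2]-[603.9,17.1];print("finger r",np.hypot(*p),"phi",np.degrees(np.arctan2(p[1],p[0]))%360)
run(165,c0=(604,17))
E
```

```text
time: 13.55
tcp_pos: [579.1, -130.7, 25.0]
orientation: [0.762, 0.647, -0.0, -0.0]
wrist_force: [-1.1, 1.3, 0.1]
grip_width: 0.2
grip_force: 0.5
time: 14.05
tcp_pos: [569.7, -129.2, 25.1]
orientation: [0.763, 0.646, -0.0, -0.0]
wrist_force: [-0.3, 0.5, -0.5]
grip_width: 0.5
grip_force: 0.0
finger r 150.26720402717368 phi 256.8255115247389
axis [603.7  18.4] lobe dir 166.2 IoU 0.8266024791197136
red 164 [421.4  59.2   6. ] r 186.8 deg 167.4
lid 110 [542.3  29.  118. ] r 62.3 deg 170.2
```

The grinder is within a few degrees of the arrow. I'll lift straight out, then check.

```bash
python3 -m jog '{"xyz":[[0,0,0],[0,0,-20],[0,0,-50],[0,0,-90],[0,0,-130]],"delta_rot":[[0,0,0],[0,0,0],[0,0,0],[0,0,0],[0,0,0]],"gripper":[0,0,0,0,0]}'; python3 -m jog '{"xyz":[[-30,0,-40],[-60,0,-60],[-90,0,-60],[-120,0,-60],[-120,0,-60]],"delta_rot":[[0,0,0],[0,0,0],[0,0,0],[0,0,0],[0,0,0]],"gripper":[0,0,0,0,0]}'
python3 - <<'E'
from meas import *
run(166,c0=(604,17))
f=grab_frame("top");m=masks_of("top","grinder")
for q in m[:2]:
    v,u=np.nonzero(q["region"]);(cu,cv_),r=cv2.minEnclosingCircle(np.float32(np.c_[u,v]));print(q["confidence"],q["centre"],len(u),cu,cv_,r,atz(f,q["centre"],100),atz(f,(cu,cv_),100))
for b in(-8,0,8):
    print(b,proj(f,np.array([603.9,17.1,120])+62*np.array([np.cos(np.radians(167+b)),np.sin(np.radians(167+b)),0])))
for z in(118,124):print(proj(f,(543.5,31,z)))
o=f["pixels"][150:250,280:380];o=cv2.resize(o,None,fx=6,fy=6,interpolation=cv2.INTER_CUBIC)
T=lambda p:tuple(int(x) for x in (proj(f,p)-[280,150]+.5)*6)
for z in(124,56):
    a=np.radians(167);c=np.array([603.9,17.1,z]);d=np.array([np.cos(a),np.sin(a),0]);cv2.line(o,T(c),T(c+d*(95 if z>100 else 165)),(255,255,0),1)
    cv2.polylines(o,[np.int32([T(c+62*d+24*np.array([np.cos(t),np.sin(t),0])) for t in np.linspace(0,6.28,40)])],True,(255,255,0) if z>100 else (0,255,0),1)
cv2.imwrite("pics/end.png",o)
E
```

```text
time: 14.85
tcp_pos: [569.9, -129.2, 156.1]
orientation: [0.763, 0.647, -0.0, -0.001]
wrist_force: [0.6, 0.0, -0.0]
grip_width: 0.3
grip_force: 0.0
time: 15.35
tcp_pos: [550.0, -251.2, 215.4]
orientation: [0.764, 0.645, -0.0, 0.001]
wrist_force: [-0.9, 0.4, -0.2]
grip_width: 0.2
grip_force: 0.0
axis [603.5  18.1] lobe dir 166.5 IoU 0.9787365151876166
red 163 [421.5  59.5   6. ] r 186.6 deg 167.2
lid 73 [545.5  31.  118. ] r 59.3 deg 167.4
0.63 [329.3, 191.9] 243 328.36395263671875 192.2755126953125 9.039178848266602 [544.79813686  26.23884293 100.        ] [543.71219844  29.05830208 100.        ]
-8 [325.00040277 190.64140016]
0 [327.8250216 191.4458811]
8 [330.73489234 191.85341479]
[327.82821651 191.53463466]
[327.86637578 191.25570231]
```

View pics/end.png

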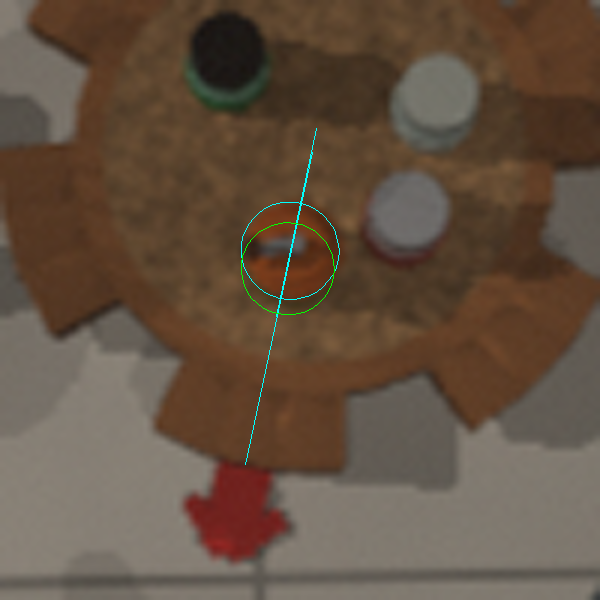

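The lid at (292,250) sits within 1–3 mm of the predicted circle on the arrow line. The jars are standing upright and the hand is well clear, so I'll hand it in.

```bash
python3 -c "
from cell import *
s=sense();print(s['dq']);print(job_done())"
```

```text
[-0.00424915 -0.00060421 -0.00366959 -0.00072982  0.00037304 -0.00064213]
the job is handed in; nothing more can be done
None
```

The grinder stands at the front, about 1–3 mm off the red arrow's line by the last top view, with the carousel left still and the hand clear; the job is handed in, but no verdict came back.

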